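Fit the circuit breakers on the rail, widest beside the main switch

ROBOT

A 6-joint arm with a two-finger parallel gripper is mounted at the origin on the work surface. World frame = base frame: x ahead of the robot, y to its left, z up, the work surface at z = 0. Lengths are in m, angles in rad, forces in N, time in s.
With the tool pointing down it reaches from about 0.35 to 0.85 m from the base axis. Payload 8.1 kg.
Tool frame: the origin (TCP) lies on the centre line of the jaws, within the pads' length; the fingertips stand 17 mm ahead of it and the grasp point (between the pads) lies 2 mm behind it; x points along the fingers, z is the direction in which the jaws open and shut, and the axes are right-handed (so a half turn about x gives the same grasp; the last joint's range is limited). The gripper opens to 93 mm and grips with 3 to 60 N. Pads are 15 mm wide; open, the fingers measure 128 mm over their backs; the gripper's body (75 mm by 188 mm) begins 65 mm behind the grasp point.
Start: joints at [-1.336, 0.13, 1.488, -0, 1.523, -0.085], TCP at [0.189, -0.57, 0.236] pointing down, gripper open.
Joint ranges: [-2.96, 2.96], [-0.89, 2.26], [0.02, 2.5], [-1.34, 4.48], [0, 2.73], [-2.66, 2.66]. Speed limits (rad/s): [2.39, 2.39, 2.79, 3.14, 3.14, 3.14].

INTERFACE

Orientations are given as a rotation vector (axis times angle).
In Python, from plant import telemetry, optics, workorder gives the robot as it stands.
- The arm moves only by the shell command python3 -m inch 'ROWS' [FORCE]. ROWS is JSON, a list that holds one entry, the list of rows, each a list of 7 numbers: the shift along the tool's x, y, z in m, then the turn, a rotation vector about the tool's x, y, z in rad, then the opening, from 0 (shut) to 1 (fully open). In form: [[[tx, ty, tz, ax, ay, az, grip], ...]]. A call has 1 to 20 rows; each row shifts and turns the pose as measured when the row begins, along the tool's axes as they then stand; what a row does not reach is not made up. A row lasts 1/10 s, in which the tool goes at most 50 mm and 8.59 degrees, less where a joint would pass 70% of its speed; a pose out of reach is approached as far as the arm can. A call is refused whole if a number of a shift passes 0.05 or a number of a turn 0.15, either way. A call with a gripper value outside its range is refused whole. The fingers move at their own pace and stop on an object; FORCE is the grip in N (left out, the last holds). Time passes only in rows, so rows that do not move let the fingers close. It gives the time, the measured TCP pose, the force and the opening at its end, in the units of the state.
- telemetry.read_state(): the state, without advancing time (a new reading comes with each control period).
- optics.read_camera(name): name is "scene" or "side" or "wrist"; returns a dict with "frame" (400x640x3 uint8, blue, green, red), "fx", "fy", "cx", "cy" (pixels), "rvec" (rotation vector, rad) and "tvec" (3), from world to camera coordinates, as OpenCV has them. Camera axes: x right, y down, z forward; pixel columns grow to the right and rows downward; lengths in m; the calibration is good to about 2 mm. The wrist camera is an equidistant fisheye: a pixel r from the principal point sees the ray r / f radians off the axis. A picture is of the moment at which its call begins. There is no depth.
- workorder.close_job(): hands the job in, once; it reports no verdict.
The state is a dict: "t": time; "q": joint angles; "dq": joint speeds; "joint_torque": joint torques, N m; "tool_pos": TCP position; "orientation": TCP orientation; "force": force on the tool from outside, world axes, zero at the start; "wrist_torque": the same for the moment, N m; "opening": finger opening in m.
Only numpy, scipy, OpenCV 4.12 (cv2) and the standard library are available. Lean on these libraries where they do the work, as an engineer would, in place of code of your own. Each camera call takes 0.05 s, during which the arm holds its last target. There are 200 camera calls.

TASK

Fit the four loose circuit breakers on the mounting rail in order of width: the widest right beside the main switch, then each narrower one next to it, the single-pole breaker last on the side of the terminal blocks. Each must sit square on the rail and fully down over it, and the row must be close: no gap, the one at the main switch included, may be wide enough for another single-pole breaker (18 mm). Set them down, do not drop them.

Things in the scene. Friction and masses are not known exactly. Their poses are not given: they have to be found in the camera images.
- breaker_4p_mid (a point): Loose four-pole breaker, off-white, black toggle; 72 mm wide (y), 85 long (x), about 480 g, on its back. Point: centre, 37 mm above underside. Stepped: 85 mm long up to 7 mm above the point (shoulders), then a nose 45 mm long (x), full width, from 7 to 29 mm above; toggle (8 mm in x) to 37. Hold by the nose's x-faces, above the shoulders. Recess below, along y: 43 mm wide, 6 deep, round lips.
- breaker_3p_mid (a point): Loose three-pole breaker, off-white, black toggle; 54 mm wide (y), 85 long (x), about 360 g, on its back. Point: centre, 37 mm above underside. Stepped: 85 mm long up to 7 mm above the point (shoulders), then a nose 45 mm long (x), full width, from 7 to 29 mm above; toggle (8 mm in x) to 37. Hold by the nose's x-faces, above the shoulders. Recess below, along y: 43 mm wide, 6 deep, round lips.
- breaker_2p_mid (a point): Loose two-pole breaker, off-white, black toggle; 36 mm wide (y), 85 long (x), about 240 g, on its back. Point: centre, 37 mm above underside. Stepped: 85 mm long up to 7 mm above the point (shoulders), then a nose 45 mm long (x), full width, from 7 to 29 mm above; toggle (8 mm in x) to 37. Hold by the nose's x-faces, above the shoulders. Recess below, along y: 43 mm wide, 6 deep, round lips.
- breaker_1p_mid (a point): Loose single-pole breaker, off-white, black toggle; 18 mm wide (y), 85 long (x), about 120 g, on its back. Point: centre, 37 mm above underside. Stepped: 85 mm long up to 7 mm above the point (shoulders), then a nose 45 mm long (x), full width, from 7 to 29 mm above; toggle (8 mm in x) to 37. Hold by the nose's x-faces, above the shoulders. Recess below, along y: 43 mm wide, 6 deep, round lips.
- rail_mid (a point): Steel rail, fixed: 35 mm wide (x), 400 long (y), 7.5 high, on a plywood board 130 x 430 x 18 mm on the bench. Point: middle of its top face, 25.5 mm above the bench. A seated breaker straddles it, nothing snaps: centre over the rail's centre line, 31 mm above this point, y along the rail. Grey duct on the far side, 65 to 95 mm from the centre line, to 23 mm above this point.
- main_switch_mid (a point): Main switch, fixed on the rail near either end, 160 mm from its middle: stepped case like the breakers', 72 mm wide along the rail (y), round black rotary handle up to 47 mm above this point. Point: its centre, at the height of a seated breaker's centre.
- terminals_mid (a point): Four grey terminal blocks between black end clamps, fixed on the rail near the other end, 160 mm from its middle: 39 mm along the rail (y), 56 mm in x, 44 mm high. Point: its centre, half-way up. Between it and the main switch about 264 mm of rail is free.
There are look-alikes about, which are no part of the job. Leave any green or purple look-alike of the part that bears breaker_4p_mid alone.

How it is judged:
By the outcome, as a careful person would: the job done as asked, in the order asked, and still so for the second after the job is handed in, with the robot touching nothing.
It also fails if it takes over 104 s, if anything falls off the work surface, if the arm or the gripper's body presses on something with over 40 N, if the wrist force passes 120 N, or if a joint passes its speed limit or range.

## Working session

There is one attempt and no reset: what is moved stays moved. The work goes in short steps, Python scripts to look and compute and a shell command to move; the robot and the scene stay as the last step left them, time stands still between calls to the robot, and variables do not carry over. Pictures are saved under pics/ and viewed, on a budget of 14 in all, crops included, one or two more only if the job needs it, and the job is handed in when it is done.

```bash
ls; mkdir -p pics
python3 - <<'E'
from plant import telemetry, optics
import cv2
s=telemetry.read_state();print({k:s[k] for k in('t','q','tool_pos','orientation','opening','force')})
for n in('scene','side'):
    c=optics.read_camera(n);cv2.imwrite(f'pics/{n}0.png',c['frame']);print(n,c['fx'],c['fy'],c['cx'],c['cy'],c['rvec'],c['tvec'])
E
```

```text
pics
{'t': 0.0, 'q': array([-1.33639239e+00,  1.31179026e-01,  1.48926992e+00, -1.56707732e-05,
        1.52301927e+00, -8.54111604e-02]), 'tool_pos': array([ 0.18851683, -0.56904002,  0.23458191]), 'orientation': array([ 0.97166429,  1.34516216, -0.96965501]), 'opening': 0.09288855355943693, 'force': array([ 0.26960062, -0.83595256,  0.08989895])}
scene 381.20083279850803 381.20083279850803 325.0140094550963 203.51636837792847 [ 1.24230589  2.49577851 -0.76689254] [ 0.25355459 -0.33082115  1.44753904]
side 505.97003379646867 505.97003379646867 325.1509206927887 200.1946271658386 [ 0.76147933 -2.55411751  1.19108156] [0.44712086 0.19984817 1.39888729]
```

View pics/scene0.png

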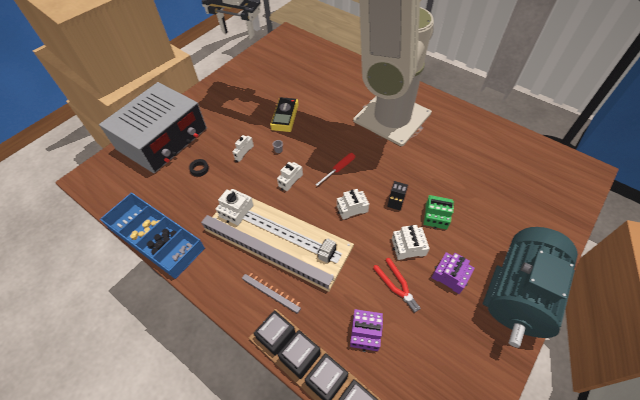

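View pics/side0.png

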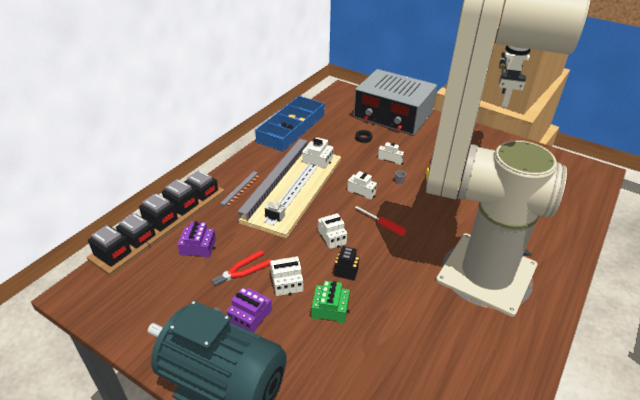

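Scene view: main switch near (235,205), terminals near (328,250), white breakers at (243,147), (289,177), (352,204) and (410,240). I'll look closer.

Run:
```python
import cv2
a=cv2.imread('pics/scene0.png')[125:285,195:445];cv2.imwrite('pics/sc.png',cv2.resize(a,None,fx=3.2,fy=3.2,interpolation=cv2.INTER_CUBIC))
a=cv2.imread('pics/side0.png')[130:310,230:420];cv2.imwrite('pics/sd.png',cv2.resize(a,None,fx=3.2,fy=3.2,interpolation=cv2.INTER_CUBIC))
```

```text
(no output)
```

View pics/sc.png

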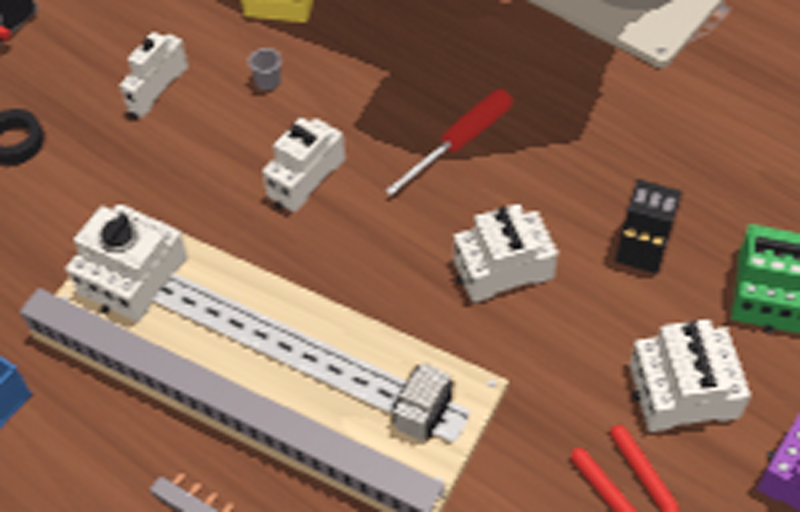

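View pics/sd.png

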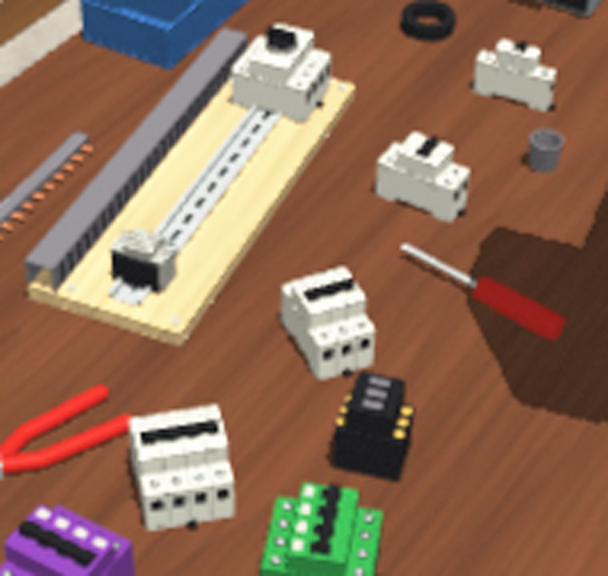

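Crops show: 1p at scene (152,75), 2p at (303,163), 3p at (505,252), 4p at (690,375), switch at (127,260), terminals at (423,400) (crop pixels). I'll fit poses to the silhouettes in both cameras.

```bash
cat > h.py <<'E'
import numpy as np, cv2
from scipy.optimize import minimize
from scipy.spatial.transform import Rotation as R
from plant import telemetry, optics
def proj(c,P,fish=False):
    p=R.from_rotvec(c['rvec']).apply(np.atleast_2d(P))+c['tvec']
    if fish:
        r=np.hypot(p[:,0],p[:,1])+1e-12; th=np.arctan2(r,p[:,2]); q=p[:,:2]/r[:,None]*th[:,None]
    else: q=p[:,:2]/p[:,2:]
    return q*[c['fx'],c['fy']]+[c['cx'],c['cy']]
def ray(c,uv,z,fish=False):   # pixel -> world point on plane z
    q=(np.array(uv,float)-[c['cx'],c['cy']])/[c['fx'],c['fy']]
    if fish:
        th=np.hypot(*q); d=np.r_[q/th*np.sin(th),np.cos(th)]
    else: d=np.r_[q,1]
    Rw=R.from_rotvec(c['rvec']).inv(); o=-Rw.apply(c['tvec']); d=Rw.apply(d)
    return o+d*(z-o[2])/d[2]
def box(lx,ly,z0,z1): return np.array([[sx*lx/2,sy*ly/2,z] for sx in(-1,1) for sy in(-1,1) for z in(z0,z1)])
def breaker(w): return [box(.085,w,-.037,.007),box(.045,w,.007,.029),box(.008,w*.75,.029,.037)]
a=np.linspace(0,2*np.pi,17)
SWITCH=[box(.085,.072,-.037,.007),box(.045,.072,.007,.029),np.array([[.014*np.cos(t),.014*np.sin(t),z] for t in a for z in(.029,.047)])]
def place(b,x,y,z,yaw): return b@R.from_euler('z',yaw).as_matrix().T+[x,y,z]
def sil(c,boxes,pose,fish=False,S=4):
    m=np.zeros((400*S,640*S),np.uint8)
    for b in boxes:
        q=proj(c,place(b,*pose),fish)
        cv2.fillConvexPoly(m,cv2.convexHull(((q+.5)*S-.5).round().astype(np.int32)),255)
    return cv2.resize(m,(640,400),interpolation=cv2.INTER_AREA)/255.
def white(f,seed,rad):
    h=cv2.cvtColor(f,cv2.COLOR_BGR2HSV)
    m=((h[...,1]<75)&(h[...,2]>80)).astype(np.uint8)
    k=np.zeros_like(m);cv2.circle(k,tuple(int(v) for v in seed),rad,1,-1);m&=k
    m=cv2.morphologyEx(m,cv2.MORPH_CLOSE,np.ones((5,5)))
    n,l,st,_=cv2.connectedComponentsWithStats(m)
    return (l==1+np.argmax(st[1:,4])).astype(float)
E
cat > fit.py <<'E'
from h import *
cs={n:optics.read_camera(n) for n in('scene','side')}
def cp(n,u,v): return np.array([u,v])/3.2+((195,125) if n=='scene' else (230,130))
T={'1p':(.018,(152,75),(515,75)),'2p':(.036,(303,163),(423,178)),'3p':(.054,(505,252),(330,320)),'4p':(.072,(690,375),(182,465))}
for k,(w,a,b) in T.items():
    sd={'scene':cp('scene',*a),'side':cp('side',*b)}
    M={n:white(cs[n]['frame'],sd[n],26 if n=='scene' else 32) for n in cs}
    xy=np.mean([ray(cs[n],sd[n],.04)[:2] for n in cs],axis=0)
    def cost(p): return sum(np.abs(sil(cs[n],breaker(w),(p[0],p[1],.037,p[2]))-M[n]).sum()/M[n].sum() for n in cs)
    best=min((minimize(cost,[*xy,y0],method='Nelder-Mead',options=dict(initial_simplex=np.array([[*xy,y0],[xy[0]+.01,xy[1],y0],[xy[0],xy[1]+.01,y0],[*xy,y0+.25]]))) for y0 in np.arange(-1.5,1.5,.5)),key=lambda r:r.fun)
    print(k,best.x.round(4),np.degrees(best.x[2]).round(1),round(best.fun,3),[int(M[n].sum()) for n in cs],[(ray(cs[n],sd[n],.04)[:2]).round(3) for n in cs])
# rail: board top near corners & rail line
for n,u,v,z,l in [('scene',507,380,.018,'board near term'),('scene',157,205,.018,'board near sw'),('side',353,85,.018,'near sw'),('side',181,336,.018,'near term'),('side',30,288,.018,'far term'),
  ('scene',165,283,.0255,'rail@sw mid'),('scene',455,424,.0255,'rail end mid'),('side',268,115,.0255,'rail@sw'),('side',128,292,.0255,'rail end'),
  ('scene',490,0,0,'-'),('scene',24,305,.0485,'duct outer sw'),('scene',438,497,.0485,'duct'),]:
    print(l,n,ray(cs[n],cp(n,u,v),z).round(4))
E
python3 fit.py
```

```text
1p [ 0.4674 -0.325   0.1175] 6.7 0.159 [338, 407] [array([ 0.479, -0.31 ]), array([ 0.46 , -0.309])]
2p [ 0.4643 -0.1131 -3.1285] -179.2 0.123 [488, 573] [array([ 0.473, -0.103]), array([ 0.454, -0.097])]
3p [ 0.433   0.1184 -0.5822] -33.4 0.177 [708, 839] [array([0.439, 0.124]), array([0.422, 0.129])]
4p [ 0.443   0.3314 -0.7547] -43.2 0.079 [1001, 1053] [array([0.449, 0.335]), array([0.432, 0.342])]
board near term scene [0.5422 0.1996 0.018 ]
board near sw scene [ 0.5917 -0.1997  0.018 ]
near sw side [ 0.6111 -0.2214  0.018 ]
near term side [0.5356 0.202  0.018 ]
far term side [0.6911 0.2285 0.018 ]
rail@sw mid scene [ 0.6578 -0.1232  0.0255]
rail end mid scene [0.6101 0.1897 0.0255]
rail@sw side [ 0.652  -0.1147  0.0255]
rail end side [0.6063 0.1882 0.0255]
- scene [ 0.1361 -0.1065  0.    ]
duct outer sw scene [ 0.763  -0.1985  0.0485]
duct scene [0.6826 0.2247 0.0485]
```

```bash
cat > plan.py <<'E'
import sys
from h import *
# usage: plan.py x y z yawdeg : turn about tool x and then the shift in tool axes after the turn
def plan(x,y,z,yaw):
    s=telemetry.read_state(); M=R.from_rotvec(s['orientation']).as_matrix()
    cur=np.arctan2(M[1,2],M[0,2]); d=(np.radians(yaw)-cur+np.pi/2)%np.pi-np.pi/2
    Z=np.array([0,0,-1.]); yt=cur+d; F=np.column_stack([Z,[-np.sin(yt),np.cos(yt),0],[np.cos(yt),np.sin(yt),0]])
    tilt=M.T@np.cross(M[:,0],Z)
    sh=F.T@(np.array([x,y,z])-s['tool_pos'])
    print('t',round(s['t'],2),'pos',s['tool_pos'].round(4),'yaw',np.degrees(cur).round(2),'op',round(s['opening'],4),'F',np.round(s['force'],1),'q',np.round(s['q'],2))
    print('turn ax',round(-d,4),'tilt fix ay,az',tilt[1:].round(4),'then shift mm',(sh*1000).round(1),'n50',round(np.abs(sh).max()/.05,1))
if __name__=='__main__': plan(*map(float,sys.argv[1:5]))
E
python3 plan.py .53 0 .42 10
```

```text
t 0.2 pos [ 0.1885 -0.5693  0.235 ] yaw -71.68 op 0.0932 F [-0.5  1.2  0.3] q [-1.34  0.13  1.49 -0.    1.52 -0.09]
turn ax -1.4255 tilt fix ay,az [-0.0012 -0.0001] then shift mm [-185.   501.3  435.1] n50 10.0
```

```bash
python3 -m inch '[[[-0.018,0,0,-0.142,0,0,1],[-0.018,0,0,-0.142,0,0,1],[-0.018,0,0,-0.142,0,0,1],[-0.018,0,0,-0.142,0,0,1],[-0.018,0,0,-0.142,0,0,1],[-0.018,0,0,-0.142,0,0,1],[-0.018,0,0,-0.142,0,0,1],[-0.018,0,0,-0.142,0,0,1],[-0.018,0,0,-0.142,0,0,1],[-0.018,0,0,-0.142,0,0,1]]]'; python3 plan.py .53 0 .42 10
```

```text
t: 1.2
tool_pos: [0.1881, -0.5673, 0.4141]
orientation: [-0.164, 1.565, 0.187]
force: [0.9, 1.3, -0.6]
opening: 0.0933
t 1.2 pos [ 0.1881 -0.5673  0.4141] yaw 12.81 op 0.0933 F [ 0.9  1.3 -0.6] q [-1.34  0.14  1.16  0.    1.86 -1.56]
turn ax 0.0491 tilt fix ay,az [-0.0001 -0.0145] then shift mm [ -5.9 499.4 435.2] n50 10.0
```

```bash
python3 -m inch '[[[0,0.036,0.031,0,0,0,1],[0,0.036,0.031,0,0,0,1],[0,0.036,0.031,0,0,0,1],[0,0.036,0.031,0,0,0,1],[0,0.036,0.031,0,0,0,1],[0,0.036,0.031,0,0,0,1],[0,0.036,0.031,0,0,0,1],[0,0.036,0.031,0,0,0,1],[0,0.036,0.031,0,0,0,1],[0,0.036,0.031,0,0,0,1],[0,0.036,0.031,0,0,0,1],[0,0.036,0.031,0,0,0,1],[0,0.036,0.031,0,0,0,1],[0,0.036,0.031,0,0,0,1],[0,0,0,0,0,0,1]]]'; python3 plan.py .53 0 .42 10
python3 - <<'E'
from h import *
c=optics.read_camera('wrist');cv2.imwrite('pics/w1.png',c['frame']);print(c['fx'],c['cx'],c['cy'],R.from_rotvec(c['rvec']).inv().apply(-c['tvec']),R.from_rotvec(c['rvec']).as_matrix()[2])
E
```

```text
t: 2.7
tool_pos: [0.5043, 0.0442, 0.419]
orientation: [-0.165, 1.564, 0.191]
force: [-0.1, -1.1, -0.3]
opening: 0.0929
t 2.7 pos [0.5043 0.0442 0.419 ] yaw 12.98 op 0.0929 F [-0.1 -1.1 -0.3] q [-0.03 -0.12  1.41  0.02  1.86 -0.25]
turn ax 0.0519 tilt fix ay,az [ 0.0008 -0.0164] then shift mm [ -1.  -48.   17.6] n50 1.0
309.70691628693146 318.8604431103493 199.39278944257373 [0.4881671  0.11468325 0.56903618] [ 0.05784502 -0.24709011 -0.96726441]
```

View pics/w1.png

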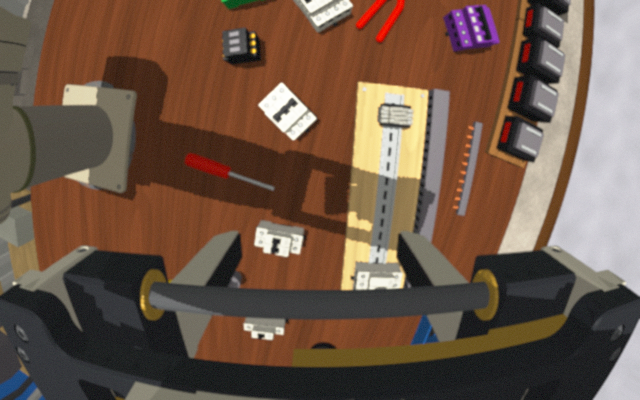

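Wrist view: rail from (395,95) to (380,262), 3p at (288,110), 2p at (280,240), terminals (396,115). Enlarging the rail.

Run:
```python
import cv2
a=cv2.imread('pics/w1.png')[75:300,330:450];cv2.imwrite('pics/w1c.png',cv2.resize(a,None,fx=2.66*1.5,fy=2.66,interpolation=cv2.INTER_CUBIC))
```

```text
(no output)
```

View pics/w1c.png

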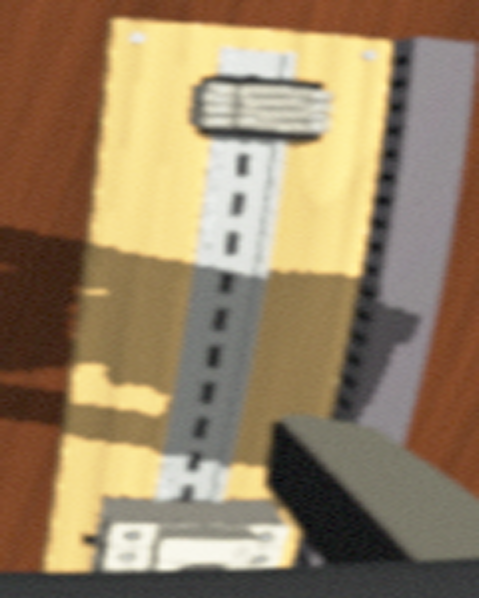

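```bash
cat > rail.py <<'E'
from h import *
c=optics.read_camera('wrist')
f=lambda x,y,z:ray(c,(330+x/3.99,75+y/2.66),z,True)[:2]
for l,P in dict(slots=[(243,163),(187,490)],left=[(220,50),(206,220),(161,495)],right=[(293,53),(270,220),(226,495)]).items():
    print(l,*[f(*p,.0255).round(4) for p in P])
print('board',f(110,18,.018).round(4),f(392,38,.018).round(4))
print('switch face',f(190,497,.0255).round(4),f(200,522,.0635).round(4), 'face corners', f(103,522,.0635).round(4),f(283,527,.0635).round(4))
print('term face', f(250,142,.03).round(4))
# all-camera pose fits, including rail-mounted switch
cs={'wrist':c,'scene':optics.read_camera('scene'),'side':optics.read_camera('side')}
G={'3p':(.054,.433,.1184,-.58),'2p':(.036,.4643,-.1131,.01),'4p':(.072,.443,.3314,-.7547)}
for k,(w,x,y,yaw) in G.items():
    for use in (('wrist',),('scene','side')):
        if k=='4p' and use[0]=='wrist': continue
        M={}
        for n in use:
            s=proj(cs[n],[[x,y,.04]],n=='wrist')[0]; M[n]=white(cs[n]['frame'],s,30)
        cost=lambda p:sum(np.abs(sil(cs[n],breaker(w),(p[0],p[1],.037,p[2]),n=='wrist')-M[n]).sum()/M[n].sum() for n in use)
        b=min((minimize(cost,[x,y,yaw+dy],method='Nelder-Mead',options=dict(initial_simplex=np.array([[x,y,yaw+dy],[x+.006,y,yaw+dy],[x,y+.006,yaw+dy],[x,y,yaw+dy+.15]]))) for dy in(-.2,0,.2)),key=lambda r:r.fun)
        print(k,use,b.x.round(4),np.degrees(b.x[2]).round(1),round(b.fun,3))
E
python3 rail.py
```

```text
slots [0.6189 0.1148] [ 0.658  -0.1198]
left [0.5906 0.1858] [0.6122 0.0733] [ 0.6464 -0.1264]
right [0.6233 0.1931] [0.6411 0.0806] [ 0.6787 -0.12  ]
board [0.5391 0.1951] [0.6687 0.2184]
switch face [ 0.6612 -0.1251] [ 0.6596 -0.1264] face corners [ 0.6146 -0.1354] [ 0.7008 -0.1229]
term face [0.6174 0.1292]
3p ('wrist',) [ 0.4325  0.1187 -0.576 ] -33.0 0.08
3p ('scene', 'side') [ 0.4328  0.1184 -0.5804] -33.3 0.13
2p ('wrist',) [ 0.464  -0.1136  0.0283] 1.6 0.06
2p ('scene', 'side') [ 0.4641 -0.1132  0.0184] 1.1 0.121
4p ('scene', 'side') [ 0.4433  0.3311 -0.7687] -44.0 0.077
```

```bash
python3 plan.py .4433 .3311 .16 -44
python3 - <<'E'
from h import *
c=optics.read_camera('scene')
print(ray(c,(440,212),.04))
E
```

```text
t 2.9 pos [0.503  0.0386 0.4202] yaw 12.63 op 0.0927 F [-0.5 -0.3 -0.3] q [-0.04 -0.13  1.41  0.01  1.86 -0.25]
turn ax 0.9883 tilt fix ay,az [ 0.0016 -0.014 ] then shift mm [ 260.2  168.9 -246.1] n50 5.2
[0.30529821 0.35342681 0.04      ]
```

```bash
python3 -m inch '[[[0.03,0,0,0.141,0,-0.002,0.7],[0.03,0,0,0.141,0,-0.002,0.7],[0.03,0,0,0.141,0,-0.002,0.7],[0.03,0,0,0.141,0,-0.002,0.7],[0.03,0,0,0.141,0,-0.002,0.7],[0.03,0,0,0.141,0,-0.002,0.7],[0.03,0,0,0.141,0,-0.002,0.7],[0.005,0.021,-0.031,0,0,0,0.7],[0.005,0.021,-0.031,0,0,0,0.7],[0.005,0.021,-0.031,0,0,0,0.7],[0.005,0.021,-0.031,0,0,0,0.7],[0.005,0.021,-0.031,0,0,0,0.7],[0.005,0.021,-0.031,0,0,0,0.7],[0.005,0.021,-0.031,0,0,0,0.7],[0.005,0.021,-0.031,0,0,0,0.7],[0,0,0,0,0,0,0.7]]]' | head -1; python3 plan.py .4433 .3311 .16 -44
```

```text
t: 4.55
t 4.55 pos [0.4645 0.3174 0.1669] yaw -49.28 op 0.0651 F [-0.6 -1.6 -0.2] q [ 0.51  0.06  1.68 -0.01  1.38  1.38]
turn ax -0.0922 tilt fix ay,az [ 0.0097 -0.0068] then shift mm [  6.9  -4.9 -24.7] n50 0.5
```

```bash
python3 -m inch '[[[0.003,0,0,-0.09,0.009,-0.006,0.7],[0.003,-0.002,-0.012,0,0,0,0.7],[0,-0.002,-0.012,0,0,0,0.7],[0,0,0,0,0,0,0.7]]]' | head -1; python3 plan.py .4433 .3311 .16 -44;  python3 - <<'E'
from h import *
c=optics.read_camera('wrist');cv2.imwrite('pics/w2.png',c['frame'])
# fitted outline overlay
f=c['frame'].copy()
for b in breaker(.072):
    q=proj(c,place(b,.4433,.3311,.037,-.768),True)
    cv2.polylines(f,[cv2.convexHull(q.astype(np.float32)).round().astype(int)],True,(0,0,255),1)
cv2.imwrite('pics/w2.png',f)
E
```

```text
t: 4.95
t 4.95 pos [0.4451 0.3277 0.1617] yaw -44.59 op 0.0653 F [ 0.4 -0.3  0. ] q [ 0.54  0.05  1.71 -0.    1.38  1.32]
turn ax -0.0104 tilt fix ay,az [ 0.0023 -0.0009] then shift mm [ 1.7  1.2 -3.7] n50 0.1
```

View pics/w2.png

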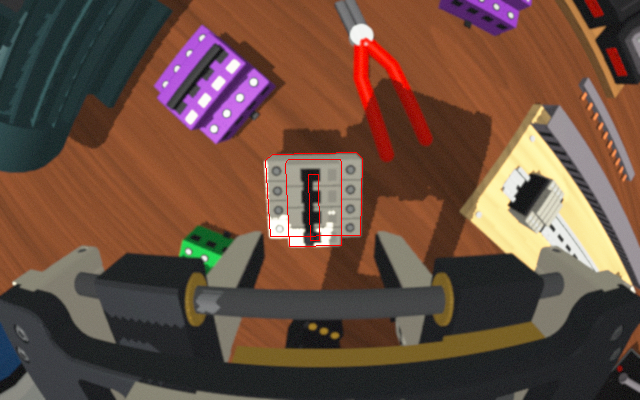

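Overlay in the wrist picture lies on the 4p (outline 267–362 × 153–245), a pixel or two off. Descending and gripping.

```bash
python3 -m inch '[[[0.025,0.001,-0.004,-0.01,0.002,0,0.7],[0.025,0,0,0,0,0,0.7],[0.025,0,0,0,0,0,0.7],[0.017,0,0,0,0,0,0.7],[0.003,0,0,0,0,0,0.7],[0,0,0,0,0,0,0.7]]]' | head -1; python3 plan.py .4433 .3311 .0635 -44
```

```text
t: 5.6
t 5.6 pos [0.4467 0.33   0.068 ] yaw -44.44 op 0.0655 F [ 0.4 -1.   0.6] q [ 0.55  0.15  1.79 -0.    1.2   1.32]
turn ax -0.0078 tilt fix ay,az [ 0.0044 -0.0083] then shift mm [ 4.5 -1.5 -3.2] n50 0.1
```

```bash
python3 -m inch '[[[0.004,-0.001,-0.003,-0.008,0.004,-0.008,0.7],[0.001,0,0,0,0,0,0.7],[0,0,0,0,0,0,0.1],[0,0,0,0,0,0,0.1],[0,0,0,0,0,0,0.1],[0,0,0,0,0,0,0.1],[0,0,0,0,0,0,0.1]]]' 40 | head -1; python3 plan.py .4433 .3311 .0635 -44
```

```text
t: 6.3
t 6.3 pos [0.4461 0.333  0.067 ] yaw -44.0 op 0.0449 F [ 0.2  1.1 -2. ] q [ 0.55  0.16  1.78 -0.    1.2   1.32]
turn ax 0.0001 tilt fix ay,az [ 0.0016 -0.006 ] then shift mm [ 3.5 -3.3 -0.7] n50 0.1
```

```bash
python3 -m inch '[[[-0.02,0,0,0,0,0,0.1],[-0.025,0,0,0,0,0,0.1],[-0.025,0,0,0,0,0,0.1],[-0.025,0,0,-0.13,0,0,0.1],[-0.025,0,0,-0.13,0,0,0.1],[0,0,0,-0.13,0,0,0.1],[0,0,0,-0.13,0,0,0.1],[0,0,0,-0.13,0,0,0.1],[0,0,0,-0.13,0,0,0.1],[0,0,0,-0.13,0,0,0.1]]]' | head -1; python3 plan.py .6554 -.0883 .18 9.9
```

```text
t: 7.3
t 7.3 pos [0.4402 0.3286 0.1835] yaw 10.02 op 0.0447 F [-0.7 -0.3 -4.2] q [ 0.55  0.03  1.69 -0.    1.43  0.37]
turn ax 0.0021 tilt fix ay,az [-0.0098  0.0049] then shift mm [   3.5 -447.7  140.3] n50 9.0
```

```bash
python3 -m inch '[[[0,-0.025,0.008,0,-0.009,0.004,0.1],[0,-0.034,0.0105,0,0,0,0.1],[0,-0.034,0.0105,0,0,0,0.1],[0,-0.034,0.0105,0,0,0,0.1],[0,-0.034,0.0105,0,0,0,0.1],[0,-0.034,0.0105,0,0,0,0.1],[0,-0.034,0.0105,0,0,0,0.1],[0,-0.034,0.0105,0,0,0,0.1],[0,-0.034,0.0105,0,0,0,0.1],[0,-0.034,0.0105,0,0,0,0.1],[0,-0.034,0.0105,0,0,0,0.1],[0,-0.026,0.008,0,0,0,0.1],[0,-0.015,0.004,0,0,0,0.1],[0,0,0,0,0,0,0.1]]]' | head -1; python3 plan.py .6554 -.0883 .18 9.9
```

```text
t: 8.7
t 8.7 pos [ 0.6341 -0.0643  0.1689] yaw 10.5 op 0.0445 F [ 0.8  0.2 -3.4] q [-0.18  0.29  1.43 -0.01  1.45 -0.36]
turn ax 0.0105 tilt fix ay,az [-0.0237 -0.001 ] then shift mm [-11.1 -27.3  16.8] n50 0.5
```

```bash
python3 -m inch '[[[0.005,-0.01,0.008,0.01,-0.02,0,0.1],[0.01,-0.008,0.005,0,0,0,0.1],[0.015,0,0.002,0,0,0,0.1],[0.015,0,0,0,0,0,0.1],[0,0,0,0,0,0,0.1],[0,0,0,0,0,0,0.1]]]' | head -1; python3 plan.py .6544 -.0824 .11 9.9;  python3 - <<'E'
from h import *
o=[]
for n,(x,y,w,h) in dict(scene=(195,170,180,130),side=(290,120,80,150)).items():
    c=optics.read_camera(n);f=c['frame'][y:y+h,x:x+w]
    o.append(cv2.resize(f,None,fx=420/h if 0 else 3,fy=3,interpolation=cv2.INTER_CUBIC))
H=max(a.shape[0] for a in o);o=[cv2.copyMakeBorder(a,0,H-a.shape[0],0,6,0) for a in o]
cv2.imwrite('pics/p1.png',np.hstack(o))
E
```

```text
t: 9.3
t 9.3 pos [ 0.6505 -0.076   0.1162] yaw 10.07 op 0.0443 F [ 0.7  0.8 -3.5] q [-0.2   0.36  1.44  0.    1.35 -0.37]
turn ax 0.003 tilt fix ay,az [-0.0073 -0.0045] then shift mm [ 6.2 -7.   2.7] n50 0.1
```

View pics/p1.png

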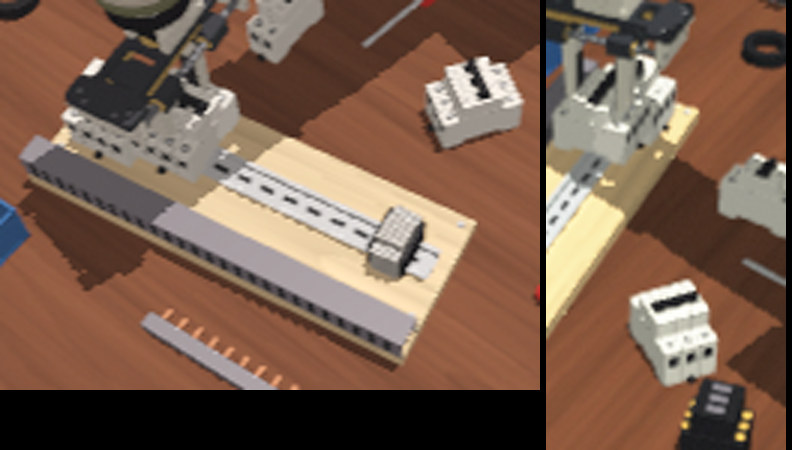

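Picture: the 4p hovers square over the rail, beside the switch (scene crop (190,130)). Lower with slight correction.

```bash
python3 -m inch '[[[0.003,-0.007,0.002,0.003,-0.007,-0.004,0.1],[0,-0.002,0.001,0,0,0,0.1],[0,0,0,0,0,0,0.1],[0,0,0,0,0,0,0.1]]]' | head -1; python3 plan.py .655 -.0858 .0865 9.9;python3 - <<'E'
from h import *
P=[]
for i in range(5):
    optics.read_camera('wrist');P.append(telemetry.read_state()['tool_pos'])
print(np.mean(P,0).round(4),np.std(P,0).round(4))
E
```

```text
t: 9.8
t 9.8 pos [ 0.6564 -0.0848  0.1155] yaw 9.89 op 0.0447 F [-1.2  0.3 -5.9] q [-0.21  0.37  1.43  0.    1.34 -0.38]
turn ax -0.0002 tilt fix ay,az [0.0034 0.0003] then shift mm [29.  -0.8 -1.6] n50 0.6
[ 0.6564 -0.0847  0.1154] [0. 0. 0.]
```

```bash
python3 -m inch '[[[0.008,-0.001,-0.0015,0,0,0,0.1],[0.008,0,0,0,0,0,0.1],[0.004,0,0,0,0,0,0.1],[0,0,0,0,0,0,0.1],[0,0,0,0,0,0,0.1]]]' | head -1; python3 plan.py .655 -.0858 .0865 9.9
```

```text
t: 10.55
t 10.55 pos [ 0.6562 -0.0847  0.0955] yaw 9.95 op 0.0447 F [-0.2  1.3 -3.5] q [-0.21  0.39  1.45  0.    1.3  -0.38]
turn ax 0.0009 tilt fix ay,az [ 0.0062 -0.0002] then shift mm [ 9.  -0.8 -1.4] n50 0.2
```

```bash
python3 -m inch '[[[0.004,0,0,0,0.005,0,0.1],[0.003,0,0,0,0,0,0.1],[0,0,0,0,0,0,0.1],[0,0,0,0,0,0,0.1]]]' | head -1; python3 plan.py .655 -.0858 .0865 9.9
```

```text
t: 10.95
t 10.95 pos [ 0.6567 -0.0847  0.0885] yaw 9.95 op 0.0448 F [-0.1  2.3 -3.1] q [-0.21  0.4   1.45  0.    1.3  -0.38]
turn ax 0.0009 tilt fix ay,az [ 0.0016 -0.0001] then shift mm [ 2.  -0.8 -1.8] n50 0.0
```

```bash
python3 -m inch '[[[0.003,0,0,0,0,0,0.1],[0,0,0,0,0,0,0.1],[0,0,0,0,0,0,0.1]]]' | head -1; python3 plan.py .655 -.0858 .0865 9.9
```

```text
t: 11.25
t 11.25 pos [ 0.6571 -0.0847  0.0865] yaw 9.94 op 0.0444 F [-0.5  1.7 -4. ] q [-0.21  0.4   1.45  0.    1.29 -0.38]
turn ax 0.0007 tilt fix ay,az [0.0025 0.0001] then shift mm [ 0.  -0.7 -2.2] n50 0.0
```

```bash
python3 -m inch '[[[0.002,0,0,0,0.002,0,0.1],[0,0,0,0,0,0,0.1],[0,0,0,0,0,0,0.1]]]' | head -1; python3 plan.py .655 -.0858 .0865 9.9
```

```text
t: 11.55
t 11.55 pos [ 0.6572 -0.0846  0.0867] yaw 9.95 op 0.0444 F [ 0.2  2.9 -3.3] q [-0.21  0.4   1.44  0.    1.29 -0.38]
turn ax 0.0008 tilt fix ay,az [0.0009 0.0002] then shift mm [ 0.2 -0.8 -2.4] n50 0.0
```

```bash
python3 -m inch '[[[0.002,0,0,0,0,0,0.1],[0,0,0,0,0,0,0.1],[0,0,0,0,0,0,0.1]]]' | head -1; python3 plan.py .655 -.0858 .0865 9.9
```

```text
t: 11.85
t 11.85 pos [ 0.6573 -0.0846  0.0865] yaw 9.94 op 0.0446 F [-1.4  1.9 -2.9] q [-0.21  0.4   1.44  0.    1.29 -0.38]
turn ax 0.0008 tilt fix ay,az [0.0011 0.0004] then shift mm [ 0.  -0.8 -2.5] n50 0.0
```

```bash
python3 -m inch '[[[0.005,0,0,0,0,0,0.1],[0,0,0,0,0,0,0.1]]]' | head -1; python3 plan.py .655 -.0858 .0865 9.9
```

```text
t: 12.05
t 12.05 pos [ 0.6579 -0.0848  0.0875] yaw 9.96 op 0.0446 F [-0.3  2.3 -7.1] q [-0.21  0.4   1.44 -0.    1.29 -0.38]
turn ax 0.0011 tilt fix ay,az [0.0022 0.0013] then shift mm [ 1.  -0.5 -3.1] n50 0.1
```

```bash
python3 -m inch '[[[0.004,0,0,0,0,0,0.1]]]' | head -1; python3 plan.py .655 -.0858 .0865 9.9;python3 -m inch '[[[0.004,0,0,0,0,0,0.1]]]' | head -1; python3 plan.py .655 -.0858 .0865 9.9
```

```text
t: 12.15
t 12.15 pos [ 0.6583 -0.0848  0.0863] yaw 9.96 op 0.0446 F [-19.8   5.7  34.5] q [-0.21  0.4   1.44 -0.    1.29 -0.38]
turn ax 0.0011 tilt fix ay,az [0.003  0.0016] then shift mm [-0.2 -0.4 -3.4] n50 0.1
t: 12.25
t 12.25 pos [ 0.6583 -0.0848  0.0862] yaw 9.98 op 0.0445 F [-23.6   7.1  36.7] q [-0.2   0.4   1.44 -0.    1.29 -0.38]
turn ax 0.0014 tilt fix ay,az [0.0026 0.0019] then shift mm [-0.3 -0.4 -3.4] n50 0.1
```

```bash
python3 -m inch '[[[-0.001,0,-0.005,0,0,0,0.1],[0,0,0,0,0,0,0.1],[0,0,0,0,0,0,0.1]]]' | head -1; python3 plan.py .655 -.0858 .0865 9.9;python3 -m inch '[[[0.004,0,0,0,0,0,0.1]]]' | head -1; python3 plan.py .655 -.0858 .0865 9.9
```

```text
t: 12.55
t 12.55 pos [ 0.6539 -0.0854  0.0875] yaw 10.0 op 0.0449 F [ 0.9  3.4 -2.7] q [-0.21  0.39  1.46 -0.    1.29 -0.38]
turn ax 0.0017 tilt fix ay,az [0.0046 0.0022] then shift mm [ 1.  -0.6  1. ] n50 0.0
t: 12.65
t 12.65 pos [ 0.6545 -0.0855  0.086 ] yaw 10.01 op 0.0449 F [-21.5   6.6  45.5] q [-0.21  0.39  1.46 -0.    1.28 -0.38]
turn ax 0.0019 tilt fix ay,az [0.0054 0.0027] then shift mm [-0.5 -0.4  0.5] n50 0.0
```

```bash
python3 -m inch '[[[-0.001,0,0,0,0,0,0.1],[0,0,0,0,0,0,0.75],[0,0,0,0,0,0,0.75],[0,0,0,0,0,0,0.75],[0,0,0,0,0,0,0.75],[-0.02,0,0,0,0,0,0.75],[-0.03,0,0,0,0,0,0.75],[-0.03,0,0,0,0,0,0.75],[-0.03,0,0,0,0,0,0.75],[0,0,0,0,0,0,0.75]]]' | tail -2; python3 plan.py .4326 .1186 .16 -33.2
```

```text
force: [0.2, -0.3, 1.6]
opening: 0.0695
t 13.65 pos [ 0.6542 -0.0878  0.1982] yaw 9.94 op 0.0695 F [ 0.2 -0.3  1.6] q [-0.21  0.3   1.36 -0.    1.47 -0.38]
turn ax 0.753 tilt fix ay,az [0.0042 0.006 ] then shift mm [  38.2   51.4 -298.4] n50 6.0
```

```bash
python3 -m inch '[[[0,0,0,0.12,0.004,0.006,0.75],[0,0,0,0.12,0,0,0.75],[0,0,0,0.12,0,0,0.75],[0,0,0,0.12,0,0,0.75],[0,0,0,0.12,0,0,0.75],[0,0,0,0.12,0,0,0.75],[0.004,0.0055,-0.032,0,0,0,0.75],[0.004,0.0055,-0.032,0,0,0,0.75],[0.004,0.0055,-0.032,0,0,0,0.75],[0.004,0.0055,-0.032,0,0,0,0.75],[0.004,0.0055,-0.032,0,0,0,0.75],[0.004,0.0055,-0.032,0,0,0,0.75],[0.004,0.0055,-0.032,0,0,0,0.75],[0.004,0.0055,-0.032,0,0,0,0.75],[0.003,0.004,-0.02,0,0,0,0.75],[0,0,0,0,0,0,0.75]]]' | tail -1; python3 plan.py .4326 .1186 .16 -33.2
cat > seated.py <<'E'
from h import *
import sys
# fit seated breakers: args w x y ...
cs={n:optics.read_camera(n) for n in('scene','side')}
w,s0=map(float,sys.argv[1:3]); e=np.array([-.1719,.9851]); mid=np.array([.6413,-.0075])
f=cs['scene']['frame'].copy(); o=[]
for n,(x,y,ww,hh) in dict(scene=(195,160,190,140),side=(270,120,110,140)).items():
    c=cs[n]; S=3; im=cv2.resize(c['frame'],None,fx=S,fy=S,interpolation=cv2.INTER_CUBIC)
    for b in breaker(w)[:2]:
        q=proj(c,place(b,*(mid+s0*e),.0565,np.radians(9.9)))
        cv2.polylines(im,[((cv2.convexHull(q.astype(np.float32))+.5)*S-.5).round().astype(int)],True,(0,0,255),1)
    o.append(im[y*S:(y+hh)*S,x*S:(x+ww)*S])
cv2.imwrite(sys.argv[3],np.hstack(o)[:, :800+100])
im=np.hstack(o); cv2.imwrite(sys.argv[3],cv2.resize(im,(800,int(im.shape[0]*800/im.shape[1])),interpolation=cv2.INTER_AREA))
E
python3 seated.py .072 -.082 pics/s1.png
```

```text
opening: 0.0698
t 15.25 pos [0.4381 0.1063 0.1463] yaw -33.33 op 0.0698 F [-0.4  0.8  0.4] q [ 0.12 -0.21  1.99 -0.    1.38  0.71]
turn ax -0.0022 tilt fix ay,az [-0.0063  0.0061] then shift mm [-13.7   7.2 -11.3] n50 0.3
```

View pics/s1.png

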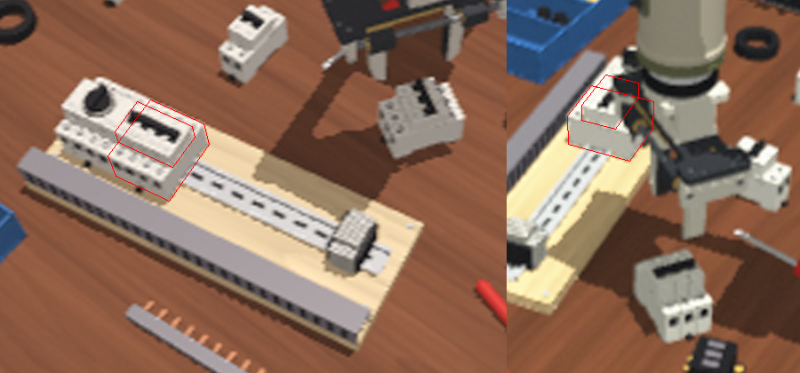

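4p is seated square, right at the switch, lying on the expected outline. Next 3p.

```bash
python3 -m inch '[[[0,0.004,-0.006,-0.002,-0.006,0.006,0.75],[0.005,0.003,-0.005,0,0,0,0.75],[0.02,0,0,0,0,0,0.75],[0.025,0,0,0,0,0,0.75],[0.02,0,0,0,0,0,0.75],[0,0,0,0,0,0,0.75],[0,0,0,0,0,0,0.75]]]' | tail -1; python3 plan.py .4326 .1186 .0635 -33.2
```

```text
opening: 0.0698
t 16.05 pos [0.439  0.1159 0.0758] yaw -33.56 op 0.0698 F [0.4 0.4 0.6] q [ 0.15 -0.14  2.06 -0.    1.21  0.73]
turn ax -0.0063 tilt fix ay,az [ 0.0059 -0.0035] then shift mm [12.3 -1.3 -6.8] n50 0.2
```

```bash
python3 -m inch '[[[0.008,-0.001,-0.006,-0.006,0.006,-0.003,0.75],[0.004,0,0,0,0,0,0.75],[0,0,0,0,0,0,0.75]]]' | tail -1; python3 plan.py .4326 .1186 .0635 -33.2
```

```text
opening: 0.0699
t 16.35 pos [0.4348 0.1187 0.0652] yaw -33.22 op 0.0699 F [ 0.2 -0.6  1.2] q [ 0.15 -0.13  2.07  0.    1.2   0.73]
turn ax -0.0004 tilt fix ay,az [ 0.0018 -0.0024] then shift mm [ 1.7 -1.3 -1.8] n50 0.0
```

```bash
python3 -m inch '[[[0,0,0,0,0,0,0.1],[0,0,0,0,0,0,0.1],[0,0,0,0,0,0,0.1],[0,0,0,0,0,0,0.1],[0,0,0,0,0,0,0.1],[0,0,0,0,0,0,0.1]]]' 40 | tail -1; python3 plan.py .4326 .1186 .0635 -33.2; python3 -m inch '[[[-0.02,0,0,0,0,0,0.1],[-0.03,0,0,0,0,0,0.1],[-0.03,0,0,0,0,0,0.1],[-0.03,0,0,-0.12,0,0,0.1],[-0.01,0,0,-0.12,0,0,0.1],[0,0,0,-0.12,0,0,0.1],[0,0,0,-0.12,0,0,0.1],[0,0,0,-0.12,0,0,0.1],[0,0,0,-0.12,0,0,0.1],[0,0,0,0,0,0,0.1]]]' | tail -1; python3 plan.py .6441 -.0209 .16 9.9
```

```text
opening: 0.0449
t 16.95 pos [0.4356 0.119  0.0664] yaw -33.21 op 0.0449 F [-0.6  0.6 -0.9] q [ 0.15 -0.13  2.07  0.    1.2   0.73]
turn ax -0.0002 tilt fix ay,az [ 0.0033 -0.0039] then shift mm [ 2.9 -2.  -2.3] n50 0.1
opening: 0.0446
t 17.95 pos [0.4314 0.1177 0.1869] yaw 9.61 op 0.0446 F [-0.1  0.2 -3.2] q [ 0.15 -0.26  1.95 -0.    1.46 -0.02]
turn ax -0.0051 tilt fix ay,az [-0.004   0.0001] then shift mm [  26.9 -173.1  185.7] n50 3.7
```

```bash
python3 -m inch '[[[0,-0.022,0.023,-0.004,-0.004,0,0.1],[0,-0.028,0.029,0,0,0,0.1],[0,-0.028,0.029,0,0,0,0.1],[0.002,-0.028,0.029,0,0,0,0.1],[0.005,-0.028,0.029,0,0,0,0.1],[0.01,-0.018,0.02,0,0,0,0.1],[0.01,0,0,0,0,0,0.1],[0,0,0,0,0,0,0.1]]]' | tail -1; python3 plan.py .6435 -.0203 .105 9.9
```

```text
opening: 0.0447
t 18.75 pos [ 0.6173 -0.0113  0.1536] yaw 8.19 op 0.0447 F [-0.7  0.9 -3.3] q [-0.1   0.23  1.53  0.    1.39 -0.24]
turn ax -0.0298 tilt fix ay,az [-0.0052 -0.0015] then shift mm [ 48.6 -13.4  24.2] n50 1.0
```

```bash
python3 -m inch '[[[0,-0.006,0.012,-0.03,-0.005,-0.001,0.1],[0.01,-0.006,0.012,0,0,0,0.1],[0.015,0,0,0,0,0,0.1],[0.013,0,0,0,0,0,0.1],[0,0,0,0,0,0,0.1],[0,0,0,0,0,0,0.1]]]' | tail -1; python3 plan.py .6435 -.0203 .105 9.9
```

```text
opening: 0.0449
t 19.35 pos [ 0.6382 -0.0154  0.1127] yaw 9.69 op 0.0449 F [ 0.2 -0.5 -2.3] q [-0.11  0.32  1.5   0.    1.33 -0.27]
turn ax -0.0037 tilt fix ay,az [-0.0053 -0.0029] then shift mm [ 7.7 -5.7  4.4] n50 0.2
```

```bash
python3 -m inch '[[[0.002,-0.006,0.005,-0.004,-0.005,-0.003,0.1],[0.006,0,0,0,0,0,0.1],[0.006,0,0,0,0,0,0.1],[0.004,0,0,0,0,0,0.1],[0,0,0,0,0,0,0.1],[0,0,0,0,0,0,0.1]]]' | tail -1; python3 plan.py .6435 -.0203 .0859 9.9
```

```text
opening: 0.0446
t 19.95 pos [ 0.6447 -0.0207  0.0947] yaw 9.93 op 0.0446 F [-0.8  0.6 -3.3] q [-0.11  0.35  1.5  -0.    1.29 -0.28]
turn ax 0.0005 tilt fix ay,az [0.0018 0.0008] then shift mm [ 8.8  0.6 -1.2] n50 0.2
```

```bash
python3 -m inch '[[[0.005,0,-0.002,0,0,0,0.1],[0.003,0,0,0,0,0,0.1],[0,0,0,0,0,0,0.1]]]' | tail -1; python3 plan.py .6435 -.0203 .0859 9.9;python3 -m inch '[[[0.003,0,-0.001,0,0,0,0.1],[0.003,0,0,0,0,0,0.1]]]' | tail -1; python3 plan.py .6435 -.0203 .0859 9.9
```

```text
opening: 0.0447
t 20.25 pos [ 0.6428 -0.0211  0.0864] yaw 9.92 op 0.0447 F [ 0.1 -0.8 -2.1] q [-0.11  0.35  1.51 -0.    1.28 -0.29]
turn ax 0.0004 tilt fix ay,az [0.0023 0.001 ] then shift mm [0.5 0.6 0.8] n50 0.0
opening: 0.0447
t 20.45 pos [ 0.6429 -0.0214  0.0859] yaw 9.93 op 0.0447 F [-15.9   1.9  23.5] q [-0.11  0.35  1.51 -0.    1.27 -0.29]
turn ax 0.0006 tilt fix ay,az [0.0045 0.0018] then shift mm [0.  1.  0.8] n50 0.0
```

```bash
python3 -m inch '[[[-0.001,0,0,0,0,0,0.1],[0,0,0,0,0,0,0.75],[0,0,0,0,0,0,0.75],[0,0,0,0,0,0,0.75],[0,0,0,0,0,0,0.75],[-0.02,0,0,0,0,0,0.75],[-0.03,0,0,0,0,0,0.75],[-0.03,0,0,0.07,0,0,0.75],[-0.01,0,0,0.07,0,0,0.75],[0,0,0,0,0,0,0.75]]]' | tail -1; python3 plan.py .4641 -.1134 .15 1.4
```

```text
opening: 0.0696
t 21.45 pos [ 0.6428 -0.0213  0.1803] yaw 1.66 op 0.0696 F [ 0.4 -0.1 -0. ] q [-0.11  0.27  1.43 -0.    1.43 -0.14]
turn ax 0.0046 tilt fix ay,az [0.0057 0.0013] then shift mm [  30.3  -87.7 -180.9] n50 3.6
```

```bash
python3 -m inch '[[[0,-0.012,-0.025,0.004,0.005,0.001,0.75],[0,-0.014,-0.029,0,0,0,0.75],[0,-0.014,-0.029,0,0,0,0.75],[0,-0.014,-0.029,0,0,0,0.75],[0.005,-0.014,-0.029,0,0,0,0.75],[0.01,-0.012,-0.025,0,0,0,0.75],[0.005,0,0,0,0,0,0.75],[0,0,0,0,0,0,0.75]]]' | tail -1; python3 plan.py .4641 -.1134 .15 1.4; python3 seated.py .054 -.016 pics/s2.png
python3 - <<'E'
from h import *
c=optics.read_camera('wrist');f=c['frame'].copy()
for w,p in((.036,(.4641,-.1134,.037,.0244)),):
  for b in breaker(w)[:2]:
    q=proj(c,place(b,*p),True)
    cv2.polylines(f,[cv2.convexHull(q.astype(np.float32)).round().astype(int)],True,(0,0,255),1)
a=cv2.imread('pics/s2.png');cv2.imwrite('pics/s2.png',np.vstack([a,np.hstack([f[120:350,100:580],np.zeros((230,320,3),np.uint8)])]))
E
```

```text
opening: 0.0698
t 22.25 pos [ 0.4717 -0.1079  0.1515] yaw 2.46 op 0.0698 F [ 0.7 -0.7 -0.2] q [-0.33 -0.13  1.9  -0.    1.37 -0.37]
turn ax 0.0184 tilt fix ay,az [-0.0047 -0.0018] then shift mm [ 1.5 -5.3 -7.7] n50 0.2
```

View pics/s2.png

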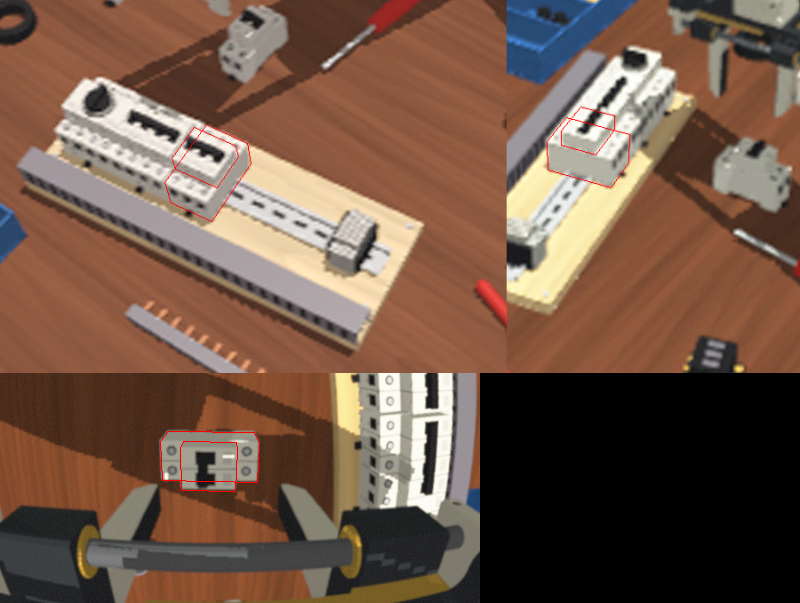

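3p is seated and close to the 4p (only a thin line between them); the 2p outline fits in the wrist view. On to the 2p.

```bash
python3 -m inch '[[[0,-0.003,-0.004,0.018,-0.004,-0.001,0.75],[0.01,-0.003,-0.004,0,0,0,0.75],[0.025,0,0,0,0,0,0.75],[0.025,0,0,0,0,0,0.75],[0.014,0,0,0,0,0,0.75],[0,0,0,0,0,0,0.75],[0,0,0,0,0,0,0.75]]]' | tail -1; python3 plan.py .4641 -.1134 .0635 1.4
```

```text
opening: 0.07
t 23.1 pos [ 0.4677 -0.1141  0.0763] yaw 1.61 op 0.07 F [0.3 0.8 0.6] q [-0.35 -0.06  1.98  0.    1.21 -0.37]
turn ax 0.0037 tilt fix ay,az [0.0045 0.0013] then shift mm [12.8  0.8 -3.6] n50 0.3
```

```bash
python3 -m inch '[[[0.008,0.001,-0.004,0.003,0.004,0.001,0.75],[0.004,0,0,0,0,0,0.75],[0,0,0,0,0,0,0.75],[0,0,0,0,0,0,0.1],[0,0,0,0,0,0,0.1],[0,0,0,0,0,0,0.1],[0,0,0,0,0,0,0.1],[0,0,0,0,0,0,0.1],[0,0,0,0,0,0,0.1]]]' 40 | tail -1; python3 plan.py .4641 -.1134 .0635 1.4; python3 -m inch '[[[-0.02,0,0,0,0,0,0.1],[-0.03,0,0,0,0,0,0.1],[-0.03,0,0,0,0,0,0.1],[-0.03,0,0,-0.07,0,0,0.1],[-0.01,0,0,-0.07,0,0,0.1],[0,0,0,0,0,0,0.1]]]' | tail -1; python3 plan.py .6355 .0265 .16 9.9
```

```text
opening: 0.0445
t 24.0 pos [ 0.4654 -0.1138  0.0663] yaw 1.44 op 0.0445 F [-1.   0.9 -0.7] q [-0.35 -0.05  1.99 -0.    1.19 -0.37]
turn ax 0.0007 tilt fix ay,az [0.0048 0.002 ] then shift mm [ 2.8  0.5 -1.3] n50 0.1
opening: 0.0449
t 24.6 pos [ 0.4624 -0.1127  0.1877] yaw 9.71 op 0.0449 F [ 0.3 -0.2 -1.5] q [-0.35 -0.18  1.88 -0.    1.44 -0.52]
turn ax -0.0034 tilt fix ay,az [-0.0015 -0.0008] then shift mm [ 27.7 107.4 194.5] n50 3.9
```

```bash
python3 -m inch '[[[0,0.015,0.026,-0.003,-0.002,0,0.1],[0,0.018,0.032,0,0,0,0.1],[0,0.018,0.032,0,0,0,0.1],[0.002,0.018,0.032,0,0,0,0.1],[0.005,0.018,0.032,0,0,0,0.1],[0.01,0.014,0.025,0,0,0,0.1],[0.01,0,0,0,0,0,0.1],[0,0,0,0,0,0,0.1]]]' | tail -1; python3 plan.py .6356 .025 .105 9.9
```

```text
opening: 0.0444
t 25.4 pos [0.6239 0.0214 0.1487] yaw 8.76 op 0.0444 F [-0.4 -0.2 -3. ] q [-0.05  0.26  1.5   0.    1.39 -0.2 ]
turn ax -0.0199 tilt fix ay,az [-0.0098 -0.0022] then shift mm [43.7  1.5 12.1] n50 0.9
```

```bash
python3 -m inch '[[[0,0.001,0.006,-0.02,-0.008,-0.002,0.1],[0.01,0.001,0.005,0,0,0,0.1],[0.015,0,0,0,0,0,0.1],[0.015,0,0,0,0,0,0.1],[0,0,0,0,0,0,0.1],[0,0,0,0,0,0,0.1]]]' | tail -1; python3 plan.py .6356 .025 .0858 9.9
```

```text
opening: 0.0446
t 26.0 pos [0.6325 0.0226 0.104 ] yaw 9.71 op 0.0446 F [ 0.6 -0.1 -1.9] q [-0.04  0.31  1.52 -0.    1.31 -0.21]
turn ax -0.0034 tilt fix ay,az [-0.0039 -0.0001] then shift mm [18.2  1.8  3.5] n50 0.4
```

```bash
python3 -m inch '[[[0.004,0.003,0.004,-0.003,-0.004,0,0.1],[0.004,0,0,0,0,0,0.1],[0.003,0,0,0,0,0,0.1],[0,0,0,0,0,0,0.1],[0,0,0,0,0,0,0.1]]]' | tail -1; python3 plan.py .6356 .025 .0858 9.9
```

```text
opening: 0.0445
t 26.5 pos [0.637  0.0265 0.0935] yaw 9.88 op 0.0445 F [ 0.4 -0.3 -2.2] q [-0.04  0.33  1.52  0.    1.29 -0.21]
turn ax -0.0003 tilt fix ay,az [0.0025 0.0003] then shift mm [ 7.7 -1.2 -1.6] n50 0.2
```

```bash
python3 -m inch '[[[0.004,-0.001,-0.002,0,0,0,0.1],[0.003,0,0,0,0,0,0.1],[0,0,0,0,0,0,0.1]]]' | tail -1; python3 plan.py .6356 .025 .0858 9.9;python3 -m inch '[[[0.003,0,-0.001,0,0,0,0.1],[0.003,0,0,0,0,0,0.1]]]' | tail -1; python3 plan.py .6356 .025 .0858 9.9
```

```text
opening: 0.0449
t 26.8 pos [0.6354 0.025  0.0865] yaw 9.88 op 0.0449 F [ 0.1 -0.1 -2.9] q [-0.04  0.33  1.53  0.    1.27 -0.21]
turn ax -0.0003 tilt fix ay,az [0.0034 0.0005] then shift mm [ 0.7 -0.   0.2] n50 0.0
opening: 0.0445
t 27.0 pos [0.6355 0.0249 0.0858] yaw 9.89 op 0.0445 F [-17.3   0.9  27.5] q [-0.04  0.33  1.53  0.    1.27 -0.21]
turn ax -0.0002 tilt fix ay,az [0.0056 0.0009] then shift mm [-0.   0.1  0.1] n50 0.0
```

```bash
python3 -m inch '[[[-0.001,0,0,0,0,0,0.1],[0,0,0,0,0,0,0.75],[0,0,0,0,0,0,0.75],[0,0,0,0,0,0,0.75],[0,0,0,0,0,0,0.75],[-0.02,0,0,0,0,0,0.75],[-0.03,0,0,0,0,0,0.75],[-0.03,0,0,0.05,0,0,0.75],[-0.015,0,0,0,0,0,0.75],[0,0,0,0,0,0,0.75]]]' | tail -1; python3 plan.py .4674 -.325 .18 6.7
```

```text
opening: 0.0697
t 28.0 pos [0.6344 0.0248 0.1835] yaw 7.02 op 0.0697 F [ 1.2  0.4 -0.6] q [-0.04  0.25  1.45  0.    1.44 -0.16]
turn ax 0.0056 tilt fix ay,az [0.0041 0.0004] then shift mm [   3.5 -327.9 -206.7] n50 6.6
```

```bash
python3 -m inch '[[[0,-0.025,-0.015,0,0.004,0,0.75],[0,-0.032,-0.02,0,0,0,0.75],[0,-0.032,-0.02,0,0,0,0.75],[0,-0.032,-0.02,0,0,0,0.75],[0,-0.032,-0.02,0,0,0,0.75],[0,-0.032,-0.02,0,0,0,0.75],[0,-0.032,-0.02,0,0,0,0.75],[0,-0.032,-0.02,0,0,0,0.75],[0,-0.032,-0.02,0,0,0,0.75],[0,-0.02,-0.013,0,0,0,0.75],[0,0,0,0,0,0,0.75],[0,0,0,0,0,0,0.75]]]' | tail -1; python3 plan.py .4674 -.325 .18 6.7; python3 seated.py .036 .033 pics/s3.png
python3 - <<'E'
from h import *
c=optics.read_camera('wrist');f=c['frame'].copy()
x,y,yaw=.4674,-.325,.117
M=white(f,proj(c,[[x,y,.04]],True)[0],50)
cost=lambda p:np.abs(sil(c,breaker(.018),(p[0],p[1],.037,p[2]),True)-M).sum()/M.sum()
b=minimize(cost,[x,y,yaw],method='Nelder-Mead',options=dict(initial_simplex=np.array([[x,y,yaw],[x+.006,y,yaw],[x,y+.006,yaw],[x,y,yaw+.15]])))
print(b.x.round(4),np.degrees(b.x[2]).round(1),round(b.fun,3))
for w,p in((.018,(b.x[0],b.x[1],.037,b.x[2])),):
  for bb in breaker(w)[:2]:
    q=proj(c,place(bb,*p),True)
    cv2.polylines(f,[cv2.convexHull(q.astype(np.float32)).round().astype(int)],True,(0,0,255),1)
a=cv2.imread('pics/s3.png');cv2.imwrite('pics/s3.png',np.vstack([a,np.hstack([f[120:350,100:580],np.zeros((230,320,3),np.uint8)])]))
E
```

```text
opening: 0.07
t 29.2 pos [ 0.4745 -0.3054  0.1626] yaw 7.98 op 0.07 F [0.4 1.3 1. ] q [-0.66  0.1   1.66 -0.    1.41 -0.8 ]
turn ax 0.0223 tilt fix ay,az [-0.016  -0.0118] then shift mm [-17.4 -18.7  -9.3] n50 0.4
[ 0.4676 -0.3242  0.1252] 7.2 0.114
```

View pics/s3.png

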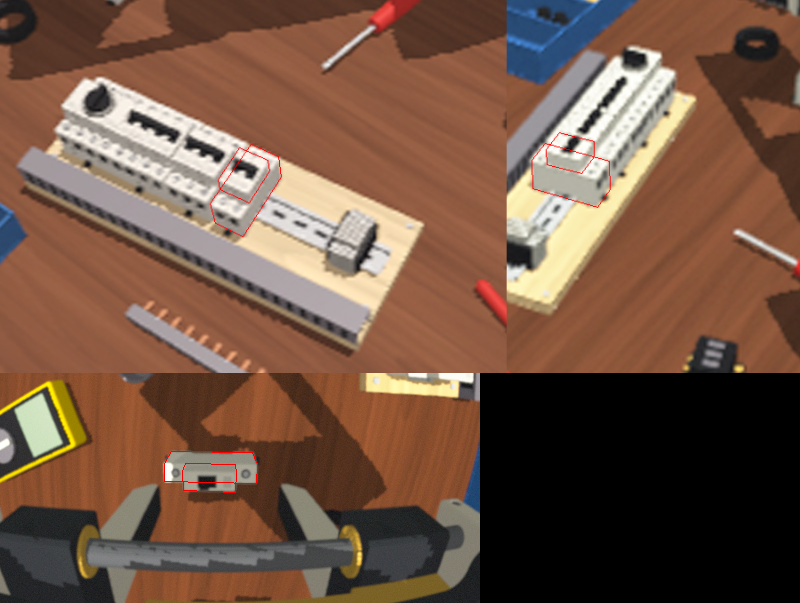

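2p seated and close in the row; 1p outline fits at (.4676,-.3244), 7°. Fetching it.

```bash
python3 -m inch '[[[0,-0.01,-0.005,0.018,-0.015,-0.011,0.75],[0.01,-0.008,-0.004,0,0,0,0.75],[0.025,0,0,0,0,0,0.75],[0.025,0,0,0,0,0,0.75],[0.018,0,0,0,0,0,0.75],[0,0,0,0,0,0,0.75],[0,0,0,0,0,0,0.75]]]' | tail -1; python3 plan.py .4676 -.3244 .0635 7
```

```text
opening: 0.0698
t 30.05 pos [ 0.4701 -0.3244  0.0818] yaw 7.27 op 0.0698 F [ 0.8 -0.9  0.5] q [-0.69  0.17  1.73 -0.    1.23 -0.82]
turn ax 0.0048 tilt fix ay,az [0.0034 0.0038] then shift mm [18.3  0.3 -2.4] n50 0.4
```

```bash
python3 -m inch '[[[0.01,0,-0.002,0.005,0.003,0.004,0.75],[0.008,0,-0.001,0,0,0,0.75],[0,0,0,0,0,0,0.75]]]' | tail -1; python3 plan.py .4676 -.3244 .0635 7
```

```text
opening: 0.0696
t 30.35 pos [ 0.468  -0.3259  0.0646] yaw 6.98 op 0.0696 F [ 0.2 -0.3  0.1] q [-0.7   0.2   1.74  0.    1.2  -0.82]
turn ax -0.0004 tilt fix ay,az [0.0025 0.0022] then shift mm [ 1.1  1.6 -0.2] n50 0.0
```

```bash
python3 -m inch '[[[0,0.002,0,0,0,0,0.75],[0,0,0,0,0,0,0.1],[0,0,0,0,0,0,0.1],[0,0,0,0,0,0,0.1],[0,0,0,0,0,0,0.1],[0,0,0,0,0,0,0.1],[0,0,0,0,0,0,0.1]]]' 30 | tail -1; python3 plan.py .4676 -.3244 .0635 7; python3 -m inch '[[[-0.02,0,0,0,0,0,0.1],[-0.03,0,0,0,0,0,0.1],[-0.03,0,0,0,0,0,0.1],[-0.03,0,0,-0.05,0,0,0.1],[-0.015,0,0,0,0,0,0.1],[0,0,0,0,0,0,0.1]]]' | tail -1; python3 plan.py .6301 .0562 .16 9.9
```

```text
opening: 0.0444
t 31.05 pos [ 0.4686 -0.3244  0.0662] yaw 6.99 op 0.0444 F [-0.1  0.2 -0.5] q [-0.7   0.19  1.74  0.    1.2  -0.82]
turn ax -0.0002 tilt fix ay,az [0.0043 0.0039] then shift mm [ 2.7  0.1 -1. ] n50 0.1
opening: 0.0449
t 31.65 pos [ 0.4663 -0.3225  0.1922] yaw 9.84 op 0.0449 F [ 0.6  0.2 -0.3] q [-0.7   0.07  1.64  0.    1.44 -0.87]
turn ax -0.001 tilt fix ay,az [-0.0001 -0.0009] then shift mm [ 32.2 344.9 226.5] n50 6.9
```

```bash
python3 -m inch '[[[0,0.025,0.016,0,0,0,0.1],[0,0.032,0.021,0,0,0,0.1],[0,0.032,0.021,0,0,0,0.1],[0,0.032,0.021,0,0,0,0.1],[0,0.032,0.021,0,0,0,0.1],[0,0.032,0.021,0,0,0,0.1],[0,0.032,0.021,0,0,0,0.1],[0,0.032,0.021,0,0,0,0.1],[0.005,0.032,0.021,0,0,0,0.1],[0.01,0.028,0.021,0,0,0,0.1],[0,0,0,0,0,0,0.1],[0,0,0,0,0,0,0.1]]]' | tail -1; python3 plan.py .6301 .0565 .105 9.9
```

```text
opening: 0.0447
t 32.85 pos [0.6148 0.0299 0.1534] yaw 8.81 op 0.0447 F [-1.1 -2.5 16.9] q [-0.04  0.24  1.51  0.    1.41 -0.19]
turn ax -0.019 tilt fix ay,az [-0.0213 -0.0085] then shift mm [48.4 23.5 19.7] n50 1.0
```

Upward force of 17 N: the 1p is touching the seated 2p's toggle. Lift at once.

```bash
python3 -m inch '[[[-0.015,0,0,0,0,0,0.1],[-0.015,0,0,0,0,0,0.1],[0,0,0,0,0,0,0.1]]]' | tail -2; python3 plan.py .6301 .0565 .17 9.9; python3 -m inch '[[[0,0.012,0.01,-0.018,-0.02,-0.008,0.1],[0,0.01,0.009,0,0,0,0.1],[0,0,0,0,0,0,0.1],[0,0,0,0,0,0,0.1]]]' | tail -2;  python3 plan.py .6301 .0565 .105 9.9; python3 seated.py .036 .033 pics/s4.png
python3 - <<'E'
from h import *
c=optics.read_camera('wrist')
a=cv2.imread('pics/s4.png');cv2.imwrite('pics/s4.png',np.vstack([a,np.hstack([c['frame'][120:345,100:580],np.zeros((225,320,3),np.uint8)])]))
E
```

```text
force: [-0.3, -0.6, -0.8]
opening: 0.0441
t 33.15 pos [0.6139 0.0274 0.1838] yaw 8.63 op 0.0441 F [-0.3 -0.6 -0.8] q [-0.04  0.22  1.48  0.    1.46 -0.19]
turn ax -0.0221 tilt fix ay,az [-0.0246 -0.0083] then shift mm [13.8 25.9 20.9] n50 0.5
force: [-0.7, -0.2, -1.7]
opening: 0.0449
t 33.55 pos [0.6307 0.053  0.1845] yaw 9.61 op 0.0449 F [-0.7 -0.2 -1.7] q [ 0.    0.25  1.45 -0.    1.44 -0.16]
turn ax -0.0051 tilt fix ay,az [-0.0009  0.0002] then shift mm [79.5  3.6  0. ] n50 1.6
```

View pics/s4.png

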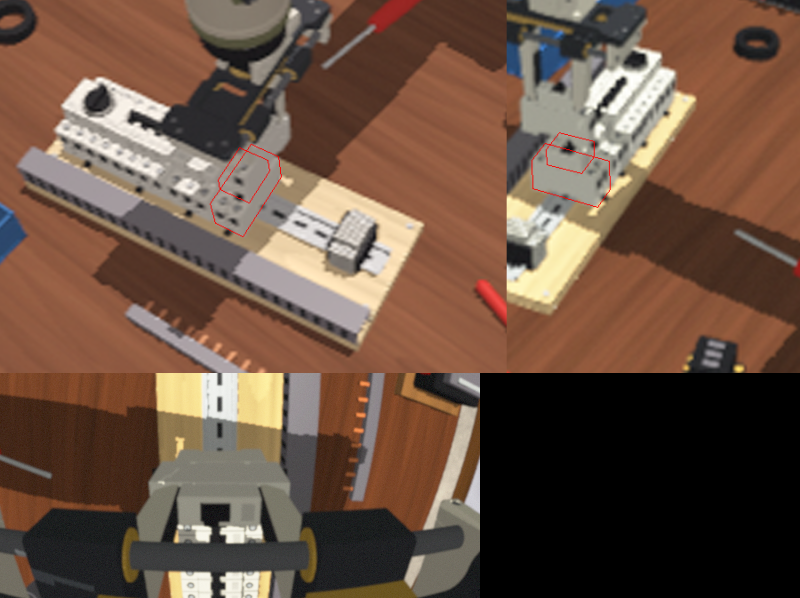

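2p still on its outline. I check whether the held 1p slipped in the grip by overlaying its nominal pose.

Run:
```python
from h import *
o=[]
s=telemetry.read_state();p=s['tool_pos'];S=4
for n,(x,y,w,h) in dict(wrist=(220,170,200,130),).items():
    c=optics.read_camera(n);im=cv2.resize(c['frame'],None,fx=S,fy=S,interpolation=cv2.INTER_CUBIC)
    for b in breaker(.018):
        q=proj(c,place(b,p[0],p[1],p[2]-.0292,np.radians(9.6)),True)
        cv2.polylines(im,[((cv2.convexHull(q.astype(np.float32))+.5)*S-.5).round().astype(int)],True,(0,0,255),1)
    cv2.imwrite('pics/g1.png',im[y*S:(y+h)*S,x*S:(x+w)*S])
```

```text
(no output)
```

View pics/g1.png

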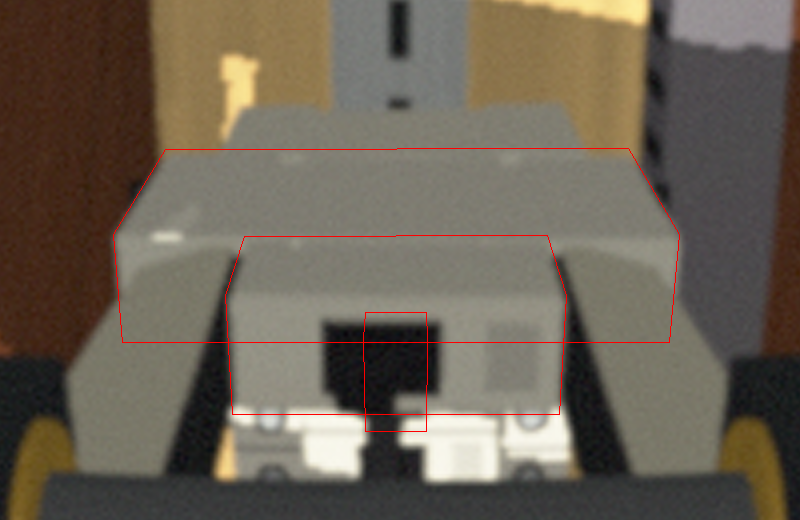

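Nominal outline coincides with the held 1p (shoulder edge at row 235, nose edge at 295/413): no slip. Lowering.

```bash
python3 -m inch '[[[0.01,0.004,0.001,-0.005,-0.001,0,0.1],[0.02,0,0,0,0,0,0.1],[0.02,0,0,0,0,0,0.1],[0.015,0,0,0,0,0,0.1],[0,0,0,0,0,0,0.1],[0,0,0,0,0,0,0.1]]]' | tail -1; python3 plan.py .6301 .0565 .0857 9.9
```

```text
opening: 0.0449
t 34.35 pos [0.6301 0.0565 0.1147] yaw 9.84 op 0.0449 F [-0.3 -0.2 -0.8] q [ 0.01  0.3   1.52  0.    1.32 -0.16]
turn ax -0.001 tilt fix ay,az [-0.001  -0.0002] then shift mm [29. -0.  0.] n50 0.6
```

```bash
python3 -m inch '[[[0.008,0,0,0,0,0,0.1],[0.008,0,0,0,0,0,0.1],[0.006,0,0,0,0,0,0.1],[0.002,0,0,0,0,0,0.1],[0,0,0,0,0,0,0.1]]]' | tail -1; python3 plan.py .6301 .0565 .0857 9.9
```

```text
opening: 0.0447
t 34.85 pos [0.6316 0.0565 0.0911] yaw 9.84 op 0.0447 F [-0.3  0.4 -1.1] q [ 0.01  0.33  1.53  0.    1.28 -0.16]
turn ax -0.0011 tilt fix ay,az [0.0026 0.0004] then shift mm [ 5.4  0.2 -1.5] n50 0.1
```

```bash
python3 -m inch '[[[0.004,0,-0.002,-0.001,0.002,0,0.1],[0.002,0,0,0,0,0,0.1],[0,0,0,0,0,0,0.1]]]' | tail -1; python3 plan.py .6301 .0565 .0857 9.9;python3 -m inch '[[[0.003,0,-0.001,0,0,0,0.1],[0.003,0,0,0,0,0,0.1]]]' | tail -1; python3 plan.py .6301 .0565 .0857 9.9
```

```text
opening: 0.0447
t 35.15 pos [0.63   0.0561 0.0855] yaw 9.9 op 0.0447 F [-0.2  0.1 -0.5] q [ 0.01  0.33  1.54 -0.    1.27 -0.16]
turn ax -0.0 tilt fix ay,az [0.0016 0.0006] then shift mm [-0.2  0.3  0.1] n50 0.0
opening: 0.0448
t 35.35 pos [0.6305 0.0558 0.0851] yaw 9.91 op 0.0448 F [-14.6  -1.6  25.7] q [ 0.01  0.33  1.54 -0.    1.27 -0.16]
turn ax 0.0001 tilt fix ay,az [0.0046 0.0016] then shift mm [-0.6  0.8 -0.3] n50 0.0
```

```bash
python3 -m inch '[[[-0.001,0,0,0,0,0,0.1],[0,0,0,0,0,0,0.75],[0,0,0,0,0,0,0.75],[0,0,0,0,0,0,0.75],[0,0,0,0,0,0,0.75],[-0.02,0,0,0,0,0,0.75],[-0.03,0,0,0,0,0,0.75],[-0.03,0,0,0,0,0,0.75],[-0.03,0,0,0,0,0,0.75],[-0.03,0,-0.03,0,0,0,0.75],[-0.02,0.02,-0.03,0,0,0,0.75],[0,0.03,-0.03,0,0,0,0.75],[0,0.03,-0.03,0,0,0,0.75],[0,0.03,-0.03,0,0,0,0.75],[0,0.02,-0.02,0,0,0,0.75],[0,0,0,0,0,0,0.75],[0,0,0,0,0,0,0.75]]]' | tail -2; python3 seated.py .018 .065 pics/s5.png
python3 - <<'E'
from h import *
c=optics.read_camera('side');a=cv2.imread('pics/s5.png')
f=cv2.resize(c['frame'][125:200,270:370],None,fx=3,fy=3,interpolation=cv2.INTER_CUBIC)
g=cv2.resize(optics.read_camera('scene')['frame'][180:255,205:305],None,fx=3,fy=3,interpolation=cv2.INTER_CUBIC)
b=np.hstack([g,f]);cv2.imwrite('pics/s5.png',np.vstack([a,cv2.copyMakeBorder(b,0,0,0,800-b.shape[1],0)]))
E
```

```text
force: [0.3, -0.3, -0.4]
opening: 0.07
```

View pics/s5.png

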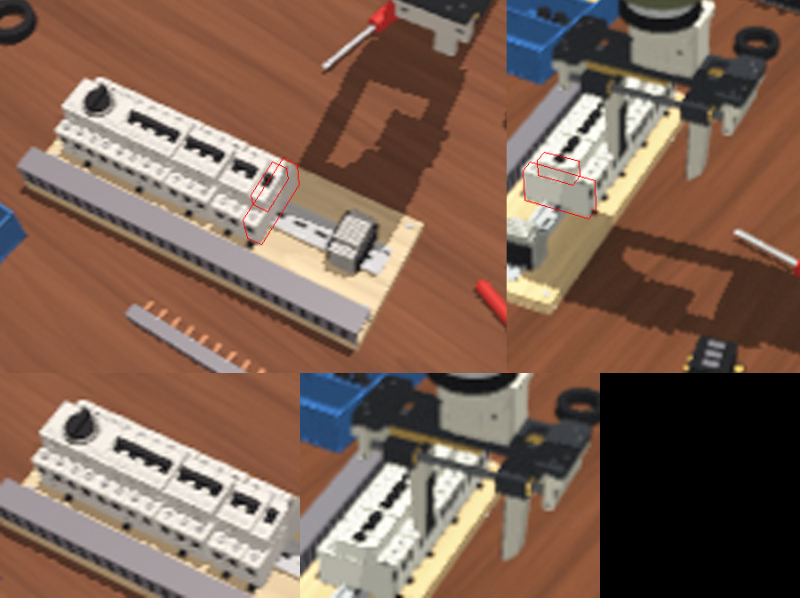

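The row reads main switch, 4p, 3p, 2p, 1p. Tops are level, only thin seams show, and the 1p lies on its expected seated outline. The gripper is clear, so I'm handing it in.

```bash
python3 -c "
from plant import workorder,telemetry
print(telemetry.read_state()['t']);print(workorder.close_job())"
```

```text
37.25
the job is handed in; nothing more can be done
None
```

All four breakers are on the rail in the order asked: main switch, then 4-pole, 3-pole, 2-pole and 1-pole toward the terminals. I handed the job in at about 37 s of the 104 s allowed.

**Seating:** Each breaker was lowered until it touched the rail, within about 1 mm of the height expected for full seating, and only then released. The last pictures show the tops level and in line.

**Gaps:** They show as thin seams, which I estimate at 2–5 mm each, including the one at the main switch. I did not measure them directly.

**Incident:** While being carried over the row, the 1-pole touched the seated 2-pole (17 N read at the wrist). I lifted it at once. Pictures then showed the 2-pole still in place and the 1-pole not slipped in the grip.

**Contact forces:** The highest wrist reading was about 50 N, while pressing the 4-pole down to confirm it was seated. Pressing the other three read about 28–31 N.

No check was failing or in disagreement at hand-in.

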